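Clear down the small milling table

TASK

The milling job is finished: clear down the small milling table. Wind its handwheel clockwise until you feel the cutter's lift come down hard on its depth stop, then back it off a quarter turn so that the screw is not left jammed. With the cutter down, move the finished aluminium blocks from the table plate into the grey parts tray, all lying on its floor, push every chip off the plate's front edge into the chip trough with the scraper block (the chips are sharp, so keep the fingers off them), and leave the scraper on the bench again, with the bystanding tools left alone.

Things in the scene. Friction and masses are not known exactly. Their poses are not given: they have to be found in the camera images.
- mill: The milling table: grey bench machine, 235 x 350 mm, fixed, left of the red vice. Origin on the bench; x points from its front (robot's side) to its back, y to its left, z up. Its flat steel plate (top at z = 130 mm) spans x -95..140, y -197..158. Finished blocks and chips lie right of the handwheel. A 12 mm cutter stands up through the plate at x = -25, y = -75.
- plate_front (a point): Middle of the front edge of the plate's working area, on the plate's top; axes as the machine's. Chips go over this open edge, which runs 114 mm to either side in y. The working area is bounded at both sides by guard strips 12 mm high, 5 mm thick, and 218 mm behind the edge by a fence 30 mm high with two knobs to 46 mm.
- trough_in (a point): Middle of the inner floor of the open chip trough hung below the plate's front edge: inside 71 mm in x (front to back) and 241 mm in y, rim 18 mm below the plate's top, floor 70 mm below it.
- wheel_axis (a point): Point on the upright axis of the handwheel, level with the middle of its handle (45 mm above the plate). The wheel is a 115 mm flat disc whose rim's top is 22 mm above the plate (hub 28 mm).
- handle_mid (a point): Middle of the upright revolving handle of the handwheel: a 21 mm thick, 45 mm high black grip (from 22 to 67 mm above the plate) that stands 43 mm from the wheel's axis and spins freely about itself, so that it can be held while it goes round. Turning takes about 3 N at the handle; it stays where it is left. One turn clockwise (from above) lowers the cutter by 10 mm; the stop lies 2 to 4 turns from the start and is felt as a hard stop (8 to 15 N more at the handle is enough).
- cutter_tip (a point): Tip of the cutter; at the start it stands 13 to 29 mm above the plate, on the stop it is below the plate.
- lift_foot (a point): Underside of the small steel foot on the lift bracket (in the open bay below the handwheel), which goes down with the cutter.
- stop_top (a point): Top of the depth stop, a bolt with lock nut right below the lift foot; the two meet when the lift is all the way down (their distance is then 0).
- block1_center (a point): Centre of a finished aluminium block, 40 (its x) x 60 (its y) x 28 mm (its z), lying flat on the plate; None if there is no such block this time. Grasp it across the 40 mm.
- block2_center (a point): Centre of a finished aluminium block, 40 (its x) x 60 (its y) x 28 mm (its z), lying flat on the plate; None if there is no such block this time. Grasp it across the 40 mm.
- block3_center (a point): Centre of a finished aluminium block, 40 (its x) x 60 (its y) x 28 mm (its z), lying flat on the plate; None if there is no such block this time. Grasp it across the 40 mm.
- chip1: A chip: origin at the middle of its underside; a curl of aluminium turning 25 (its x) x 12.5 x 12 mm, 12 g, lying on the plate; None if there is none such this time.
- chip2: A chip: origin at the middle of its underside; a curl of aluminium turning 25 (its x) x 12.5 x 12 mm, 12 g, lying on the plate; None if there is none such this time.
- chip3: A chip: origin at the middle of its underside; a curl of aluminium turning 25 (its x) x 12.5 x 12 mm, 12 g, lying on the plate; None if there is none such this time.
- chip4: A chip: origin at the middle of its underside; a curl of aluminium turning 25 (its x) x 12.5 x 12 mm, 12 g, lying on the plate; None if there is none such this time.
- chip5: A chip: origin at the middle of its underside; a curl of aluminium turning 25 (its x) x 12.5 x 12 mm, 12 g, lying on the plate; None if there is none such this time.
- scraper_center (a point): Centre of the scraper block: a 100 mm long (its y), 36 mm thick (its x), 60 mm high (its z) wooden block with a rubber foot, 160 g, standing on the bench behind and right of the red vice. Grasp it across its thickness, in the upper half, so that the fingers stay above the chips.
- parts_tray: Open grey plastic parts tray on the bench right of the vice, 105 (its x) x 250 (its y) x 34 mm outside, walls and floor 3 mm thick; fixed. Origin under its centre, on the bench.
- tape_2: Roll of black tape, 51 mm, 19 mm high, on the bench: a bystander.
- oil_can: Oil can, 55 mm across, 151 mm high: a bystander.
- blade_box: Small red carton, 52 x 100 x 24 mm, behind the vice: a bystander.
Things that resemble listed ones, but are neither listed nor needed, are in the scene too. Leave any orange look-alike of the part that bears block3_center alone.

How it is judged (in metres and radians):
On the way, in this order (a step that is already met when the one before it is completed fails the run):
1. the handwheel is wound clockwise until the lift meets its depth stop (z of lift_foot in the frame of stop_top below 0.0003 m), for 0.05 s.
2. the handwheel is backed off a quarter turn (about 55 to 130 degrees) (z of lift_foot in the frame of stop_top between 0.0015 and 0.0036 m), for 0.2 s.
3. every chip lies in the chip trough (x of chip1 in the frame of mill between -0.158 and -0.084 m and y of chip1 in the frame of mill between -0.197 and 0.05 m and z of chip1 in the frame of mill between 0.052 and 0.108 m and x of chip2 in the frame of mill between -0.158 and -0.084 m and y of chip2 in the frame of mill between -0.197 and 0.05 m and z of chip2 in the frame of mill between 0.052 and 0.108 m and x of chip3 in the frame of mill between -0.158 and -0.084 m and y of chip3 in the frame of mill between -0.197 and 0.05 m and z of chip3 in the frame of mill between 0.052 and 0.108 m and x of chip4 in the frame of mill between -0.158 and -0.084 m and y of chip4 in the frame of mill between -0.197 and 0.05 m and z of chip4 in the frame of mill between 0.052 and 0.108 m and x of chip5 in the frame of mill between -0.158 and -0.084 m and y of chip5 in the frame of mill between -0.197 and 0.05 m and z of chip5 in the frame of mill between 0.052 and 0.108 m), for 0.2 s.
At the end, for the whole second after the job is handed in: The lift stands a quarter turn of the handwheel (2.5 mm, tolerance 1 mm or about 37 degrees) above its depth stop; every chip lies in the trough; every block lies on the floor of the parts tray, none on top of another; the scraper is back on the bench (its centre below 60 mm) (all of step 2 and all of step 3 and x of block1_center in the frame of parts_tray between -0.05 and 0.05 m and y of block1_center in the frame of parts_tray between -0.122 and 0.122 m and z of each of block1_center, block2_center, block3_center in the frame of parts_tray below 0.036 m and x of block2_center in the frame of parts_tray between -0.05 and 0.05 m and y of block2_center in the frame of parts_tray between -0.122 and 0.122 m and x of block3_center in the frame of parts_tray between -0.05 and 0.05 m and y of block3_center in the frame of parts_tray between -0.122 and 0.122 m and height (world z) of scraper_center between 0.01 and 0.06 m); the robot touches nothing.
It fails at once if a chip is gripped or pressed with the fingers (contact force between the fingers and chip1 above 5 N or contact force between the fingers and chip2 above 5 N or contact force between the fingers and chip3 above 5 N or contact force between the fingers and chip4 above 5 N or contact force between the fingers and chip5 above 5 N).
It fails at once if the tape roll, the oil can or the red carton is shifted by more than 30 mm (distance of any of tape_2, oil_can, blade_box from where it was at the start of the episode above 0.03 m).
Of block1, block2, block3 only 2 to 3 are there at a start; the rules pass over those that are not, and their reading is None.
Of chip1, chip2, chip3, chip4, chip5 only 3 to 5 are there at a start; the rules pass over those that are not, and their reading is None.
At some moment in a run one of block1, block2, block3, scraper may be knocked a few centimetres aside while the robot is not near it.
It also fails if it takes over 210 s, if anything falls off the work surface, if the arm or the gripper's body presses on something with over 40 N, if the wrist force passes 120 N, or if a joint passes its speed limit or range.

ROBOT

A 6-joint arm with a two-finger parallel gripper is mounted at the origin on a cart in front of the work surface, level with it; the furniture and walls round the work are solid. World frame = base frame: x ahead of the robot, y to its left, z up, the work surface at z = 0. Lengths are in mm, angles in rad, forces in N, time in s.
With the tool pointing down it reaches from about 275 to 750 mm from the base axis. Payload 10.2 kg.
Tool frame: the origin (TCP) lies between the finger pads; the fingertips stand 11 mm ahead of it and the grasp point (between the pads) lies 8 mm behind it; z points along the fingers, y is the line along which they close (so a half turn about z gives the same grasp; the last joint's range is limited). The gripper opens to 85 mm and grips with 20 to 120 N. Pads are 22 mm wide; open, the fingers measure 114 mm over their backs; the gripper's body (76 mm by 85 mm) begins 54 mm behind the grasp point. The pads swing forward as they close: fully open they stand 13 mm farther back than shut.
Start: joints at [-1.344, 0.313, 1.498, -0, 1.331, -0.223], TCP at [228.251, -472.792, 242.294] pointing down, gripper open.
Joint ranges: [-2.94, 2.94], [-0.97, 2.17], [0.19, 2.56], [-1.23, 4.37], [0.02, 3.11], [-2.88, 2.88]. Speed limits (rad/s): [2.39, 2.39, 3.01, 3.14, 3.14, 3.14].

INTERFACE

Orientations are given as a unit quaternion [w, x, y, z].
In Python, from rig import sense, eyes, finish_job gives the robot as it stands.
- The arm moves only by the shell command python3 -m jog 'ROWS' [FORCE]. ROWS is JSON, a list of rows, each a list of 7 numbers: the shift along the tool's x, y, z in m, then the turn, a rotation vector about the tool's x, y, z in rad, then the finger opening in m, from 0 to 0.0854. In form: [[dx, dy, dz, rx, ry, rz, gripper], ...]. A call has 1 to 5 rows; each row shifts and turns the commanded pose from where the row before left it, along the tool's axes as they then stand; what a row does not reach is not made up. A row lasts 1/10 s, in which the tool goes at most 50 mm and 8.59 degrees, less where a joint would pass 70% of its speed; a pose out of reach is approached as far as the arm can. A call is refused whole if a number of a shift passes 0.05 or a number of a turn 0.15, either way. A call with a gripper value outside its range is refused whole. The fingers move at their own pace and stop on an object; FORCE is the grip in N (left out, the last holds). Time passes only in rows, so rows that do not move let the fingers close. It gives the time, the measured TCP pose, the force, the opening and the grip force at its end, in the units of the state.
- sense(): the state, without advancing time (a new reading comes with each control period).
- eyes.capture(name): name is "side" or "top" or "wrist"; returns the picture (384x512x3 uint8, red, green, blue); there is no depth.
- eyes.calibration(name): a dict with "fx", "fy", "cx", "cy" (pixels), "dist" ([k1, k2, p1, p2, k3] as OpenCV has them; the pictures are not rectified), "cam_to_world" (4x4, takes a point from camera to world coordinates); the wrist camera has in their place "mount" (4x4, takes a point from camera to tool coordinates, whose origin is the TCP and whose axes are the flange's). Camera axes: x right, y down, z forward; pixel columns grow to the right and rows downward; lengths in mm; the calibration is good to about 2 mm. A picture is of the moment at which its call begins: read the wrist's pose just before it. calibration takes no time and is no camera call.
- finish_job(): hands the job in; it is judged then, once.
The state is a dict: "time_s": time; "joints": joint angles; "dq": joint speeds; "tau": joint torques, N m; "eef_pos": TCP position; "ee_rot": TCP orientation; "force": force on the tool from outside, world axes, zero at the start; "wrist_torque": the same for the moment, N m; "grip_width": opening from 0.0 (shut) to 1.0 (fully open); "grip_force": force on a finger pad.
Only numpy, scipy, OpenCV 4.12 (cv2) and the standard library are available. Lean on these libraries where they do the work, as an engineer would, in place of code of your own. Each camera call takes 0.05 s, during which the arm holds its last target. There are 200 camera calls.

## Working session

There is one attempt and no reset: what is moved stays moved. The work goes in short steps, Python scripts to look and compute and a shell command to move; the robot and the scene stay as the last step left them, time stands still between calls to the robot, and variables do not carry over. Pictures are saved under pics/ and viewed, at most 14 in all, crops included, and the job is handed in when it is done.

```bash
ls; mkdir -p pics; python3 - <<'E'
from rig import sense, eyes
import cv2, numpy as np
s=sense(); print(s)
for n in("side","top","wrist"):
    im=eyes.capture(n); cv2.imwrite(f"pics/{n}0.png",im[:,:,::-1]); c=eyes.calibration(n); print(n,{k:np.round(v,4).tolist() for k,v in c.items()})
a=[cv2.imread(f"pics/{n}0.png") for n in("side","top")]
E
```

```text
pics
{'time_s': 0.0, 'joints': array([-1.34439375e+00,  3.13460291e-01,  1.49844187e+00,  7.19149046e-06,
        1.33099511e+00, -2.23426945e-01]), 'dq': array([ 0.00020368,  0.00109951, -0.00017718, -0.00052591,  0.00053438,
        0.00058016]), 'tau': array([-1.86668825e-03, -4.12272441e+01, -2.59743798e+01, -2.71074186e-04,
        4.15659844e-03,  8.41257474e-06]), 'eef_pos': array([ 228.19827707, -472.54159802,  241.72799905]), 'ee_rot': array([-6.52312552e-04,  9.74813105e-01,  2.23022387e-01,  2.52177887e-06]), 'force': array([-0.18516129,  0.51062172,  0.16784239]), 'wrist_torque': array([0.02085362, 0.00501041, 0.03669972]), 'grip_force': 0.0, 'grip_width': 0.9983796562013405}
side {'fx': 418.3406, 'fy': 418.3406, 'cx': 252.9417, 'cy': 188.5124, 'dist': [-0.0347, 0.0, 0.0, 0.0, 0.0], 'cam_to_world': [[-0.9811, -0.106, 0.1618, 367.9365], [-0.1934, 0.5437, -0.8167, 1189.3352], [-0.0014, -0.8325, -0.554, 857.627], [0.0, 0.0, 0.0, 1.0]]}
top {'fx': 432.5638, 'fy': 432.5638, 'cx': 252.2615, 'cy': 193.4802, 'dist': [-0.0585, 0.0, 0.0, 0.0, 0.0], 'cam_to_world': [[-0.4451, -0.8429, 0.3022, 120.853], [-0.8955, 0.4181, -0.1528, 363.5709], [0.0024, -0.3387, -0.9409, 1547.7148], [0.0, 0.0, 0.0, 1.0]]}
wrist {'fx': 275.0596, 'fy': 275.0596, 'cx': 255.8643, 'cy': 193.6289, 'dist': [0.0206, 0.0, 0.0, 0.0, 0.0], 'mount': [[-0.0004, -0.9644, -0.2646, 68.3443], [1.0, -0.0002, -0.0006, -0.9284], [0.0005, -0.2646, 0.9644, -131.7069], [0.0, 0.0, 0.0, 1.0]]}
```

```bash
python3 - <<'E'
import cv2
for n in("side","top"):
    im=cv2.imread(f"pics/{n}0.png"); cv2.imwrite(f"pics/{n}0b.png",cv2.resize(im,(800,600),interpolation=cv2.INTER_CUBIC))
E
```

```text
(no output)
```

View pics/top0b.png

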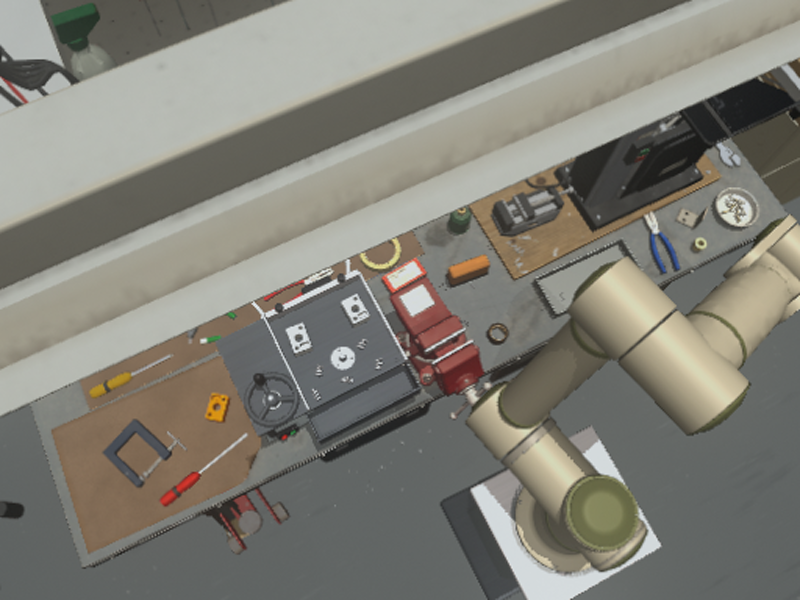

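View pics/side0b.png

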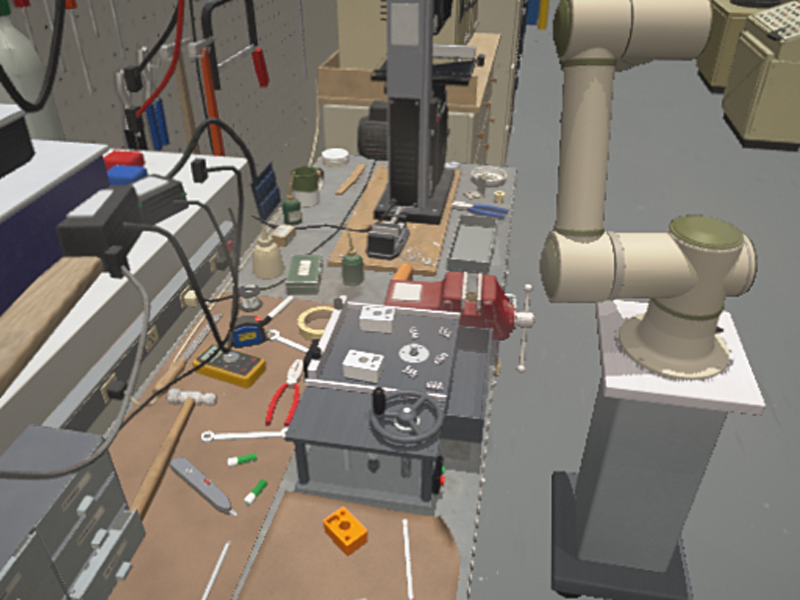

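```bash
cat > h.py <<'E'
import cv2, numpy as np
from rig import sense, eyes
def crop(src,dst,x0,y0,w,k):
    im=cv2.imread(src); h=int(w*.75); cv2.imwrite(dst,cv2.resize(im[y0:y0+h,x0:x0+w],None,fx=k,fy=k,interpolation=cv2.INTER_CUBIC))
def T_wrist(s):
    from scipy.spatial.transform import Rotation as R
    q=s["ee_rot"]; T=np.eye(4); T[:3,:3]=R.from_quat([q[1],q[2],q[3],q[0]]).as_matrix(); T[:3,3]=s["eef_pos"]; return T
def ray(n,uv,T=None):
    c=eyes.calibration(n); K=np.array([[c["fx"],0,c["cx"]],[0,c["fy"],c["cy"]],[0,0,1.]])
    p=cv2.undistortPoints(np.array([[uv]],float),K,np.array(c["dist"],float))[0,0]
    M=np.array(c["cam_to_world"]) if T is None else T@np.array(c["mount"])
    d=M[:3,:3]@[p[0],p[1],1]; return M[:3,3],d/np.linalg.norm(d)
def atz(n,uv,z,T=None):
    o,d=ray(n,uv,T); return o+d*(z-o[2])/d[2]
def tri(*rs):
    A=sum(np.eye(3)-np.outer(d,d) for o,d in rs); b=sum((np.eye(3)-np.outer(d,d))@o for o,d in rs); x=np.linalg.solve(A,b)
    return x, max(np.linalg.norm((np.eye(3)-np.outer(d,d))@(x-o)) for o,d in rs)
E
python3 -c "
from h import *
crop('pics/top0.png','pics/c1.png',135,160,140,5.7); crop('pics/side0.png','pics/c2.png',180,180,150,5.3)"
```

```text
(no output)
```

View pics/c1.png

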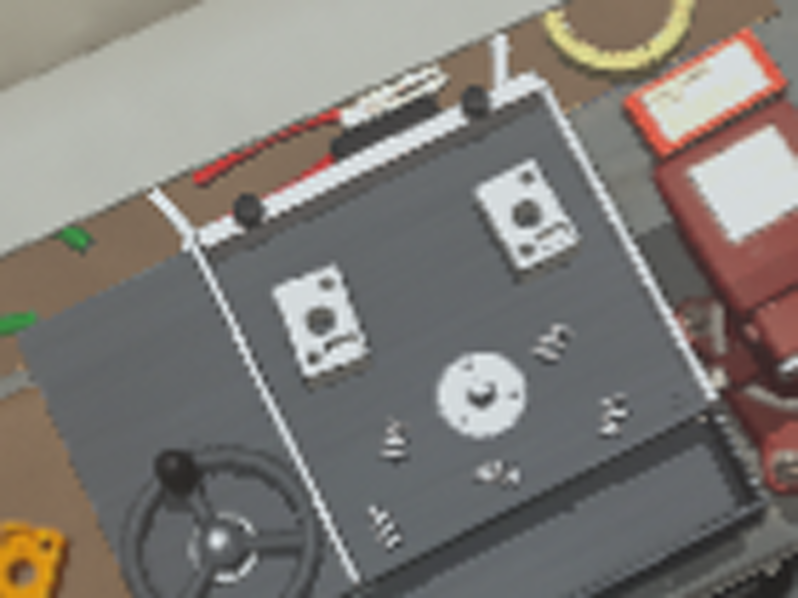

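View pics/c2.png

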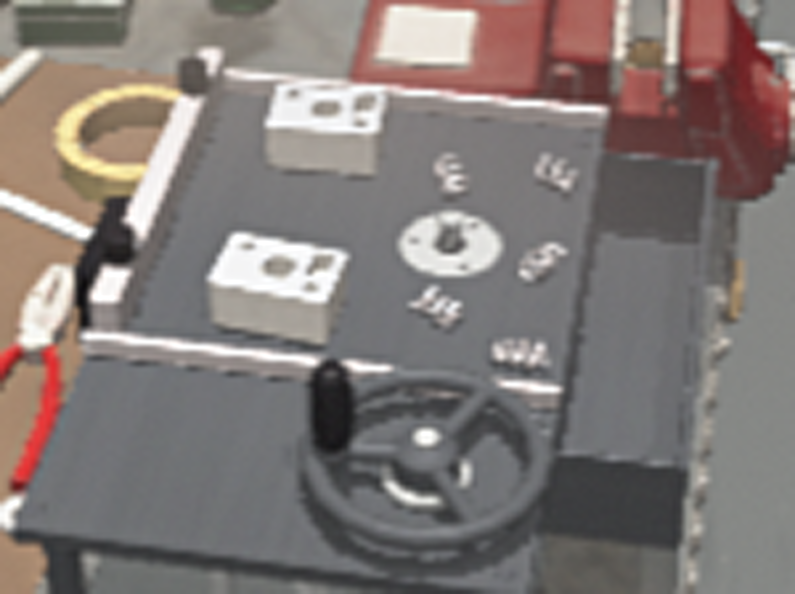

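```bash
python3 - <<'E'
from h import *
P={'handle':((177,467),(332,400)),'hub':((222,541),(427,435)),'blkA':((320,320),(280,268)),'blkB':((527,214),(327,110)),
'cut':((481,388),(450,226)),'GL':((355,578),(558,390)),'GR':((714,394),(605,108)),'c1':((553,342),(452,174)),'c2':((613,415),(556,173)),'c3':((497,472),(543,263)),'c4':((395,440),(437,307)),'c5':((384,526),(521,353))
,'kn1':((247,207),(118,240)),'kn2':((474,99),(192,75))}
W={}
for k,(t,s) in P.items():
    t=np.array(t)/5.7+[135,160]; s=np.array(s)/5.3+[180,180]
    x,e=tri(ray('top',t),ray('side',s)); W[k]=x; print(k,x.round(1),round(e,1), atz('top',t,136)[:2].round(1),atz('side',s,136)[:2].round(1))
d=W['GL']-W['GR']; print('edge',np.linalg.norm(d),np.degrees(np.arctan2(d[1],d[0]))-90)
d=W['kn1']-W['kn2']; print('knobs',np.linalg.norm(d),np.degrees(np.arctan2(d[1],d[0]))-90)
for n,cs,k,o in(('top',[(272,288),(336,266),(368,353),(305,380)],5.7,(135,160)),('top',[(475,187),(533,160),(580,240),(522,271)],5.7,(135,160)),('side',[(233,235),(350,250),(330,302),(210,285)],5.3,(180,180)),('side',[(272,85),(387,90),(380,140),(268,130)],5.3,(180,180))):
    q=np.array([atz(n,np.array(c)/k+o,158)[:2] for c in cs]); print(n,q.mean(0).round(1)); 
    for i in range(4):
        v=q[(i+1)%4]-q[i]; print('   ',np.linalg.norm(v).round(1),np.degrees(np.arctan2(v[1],v[0])).round(1))
E
```

```text
handle [536.9 466.3 172.2] 0.4 [548.3 469. ] [545.4 428.4]
hub [492.7 461.3 153.2] 1.2 [496.1 462.5] [496.9 443.1]
blkA [587.4 357.5 153. ] 0.3 [593.4 357.4] [592.4 337.5]
blkB [593.5 219.5 152.6] 0.0 [599.1 217.8] [598.9 196.6]
cut [512.5 288.9 137.5] 0.3 [512.6 288.8] [513.1 286.8]
GL [441.4 402.  137.1] 0.4 [442.1 402. ] [441.1 401. ]
GR [446.4 167.4 138.2] 1.1 [448. 167.] [445.5 164.7]
c1 [520.2 238.2 133. ] 0.1 [519.2 238.4] [519.7 242.1]
c2 [464.6 225.6 132.2] 0.6 [463.1 226.1] [464.6 230.5]
c3 [462.6 301.8 131.4] 0.9 [462.4 301.9] [461.1 307.8]
c4 [508.4 347.4 131.6] 0.8 [506.4 347.5] [508.4 352.2]
c5 [462.9 374.5 132.8] 0.3 [462.4 374.4] [462.3 378.2]
kn1 [666.8 368.3 166.9] 0.2 [678.8 368.4] [680.3 331.5]
kn2 [670.1 218.  164.9] 0.0 [681.6 214.9] [682.7 177.4]
edge 234.66885778259038 1.2110925214287107
knobs 150.39492749955082 1.2758901593770986
top [585.2 357.8]
    39.8 -96.2
    57.6 175.1
    39.7 88.0
    60.5 -4.8
top [591.4 219.9]
    38.6 -89.8
    58.4 -176.8
    39.2 93.2
    60.4 2.5
side [585.3 363.1]
    60.5 179.6
    41.1 88.3
    60.5 -1.1
    40.2 -91.8
side [591.8 227.7]
    64.0 -173.3
    47.0 96.6
    61.1 2.4
    42.6 -79.3
```

View pics/wrist0.png

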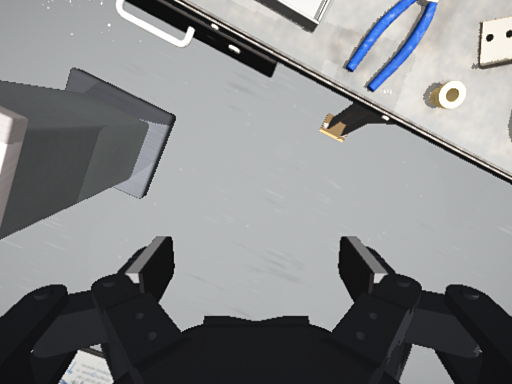

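```bash
python3 - <<'E'
from h import *
for k,p,z in(('scr',(468,268),64),('tray',(588,277),30),('trayL',(547,315),30),('can',(458,212),150),('drillbase',(590,220),0),('vicetop',(450,355),150),('vicebar',(458,412),80),('tape',(497,333),19),('carton',(405,272),24)):
    print(k,atz('top',np.array(p)/1.5625,z).round(0))
print(tri(ray('top',np.array((478,362))/1.5625),ray('side',np.array((492,275))/1.5625)))
E
python3 -m jog '[[0.03,0,-0.03,0,0,0.15,0.085],[0.05,-0.02,-0.02,0,0,0.15,0.085],[0.05,-0.02,0,0,0,0.15,0.085],[0.05,-0.02,0,0,0,0,0.085],[0,-0.03,0,0,0,0,0.085]]'
```

```text
scr [597. -73.  64.]
tray [ 457. -335.   30.]
trayL [ 418. -194.   30.]
can [703. -95. 150.]
drillbase [ 596. -437.    0.]
vicetop [409.  83. 150.]
vicebar [302. 114.  80.]
tape [434. -69.  19.]
carton [669.  58.  24.]
(array([382.39451367,  33.52632285, 144.52310766]), np.float64(12.145400925346108))
time_s: 0.65
eef_pos: [375.8, -358.8, 287.2]
ee_rot: [-0.001, 1.0, 0.015, 0.0]
force: [-0.0, -0.2, 0.6]
grip_width: 0.993
grip_force: 0.0
```

```bash
python3 -m jog '[[0.02,-0.05,0,0,0,0.02,0.085],[0.02,-0.05,-0.02,0,0,0,0.085],[0,-0.04,-0.02,0,0,0,0.085],[0,0,0,0,0,0,0.085],[0,0,0,0,0,0,0.085]]'
python3 - <<'E'
from h import *
s=sense(); im=eyes.capture('wrist'); cv2.imwrite('pics/w1.png',im[:,:,::-1]); np.save('w1.npy',T_wrist(s)); print(s['eef_pos'])
E
python3 -m jog '[[0,-0.05,0,0,0,0,0.085],[0,-0.05,0,0,0,0,0.085],[0,-0.05,0,0,0,0,0.085],[0,0,0,0,0,0,0.085],[0,0,0,0,0,0,0.085]]'
python3 - <<'E'
from h import *
s=sense(); im=eyes.capture('wrist'); cv2.imwrite('pics/w2.png',im[:,:,::-1]); np.save('w2.npy',T_wrist(s)); print(s['eef_pos'])
a=cv2.imread('pics/w1.png')[:260]; b=cv2.imread('pics/w2.png')[:260]
cv2.imwrite('pics/w12.png',cv2.resize(np.vstack([a,b]),None,fx=1.15,fy=1.15,interpolation=cv2.INTER_CUBIC))
E
```

```text
time_s: 1.15
eef_pos: [406.9, -229.1, 326.0]
ee_rot: [0.0, 1.0, 0.004, 0.0]
force: [0.0, -0.8, 0.1]
grip_width: 0.994
grip_force: 0.0
[ 406.86044224 -229.12138179  326.03744274]
time_s: 1.7
eef_pos: [405.8, -79.8, 325.3]
ee_rot: [-0.0, 1.0, 0.004, -0.001]
force: [0.0, -0.9, -0.2]
grip_width: 0.995
grip_force: 0.0
[405.82845219 -79.77926105 325.31838367]
```

View pics/w12.png

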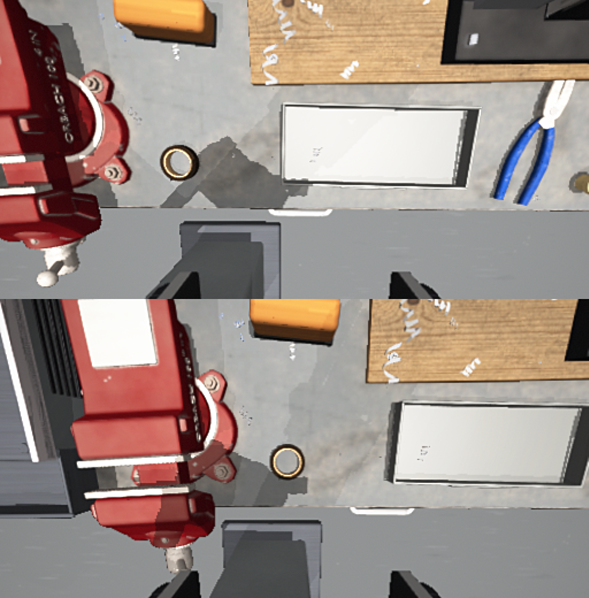

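```bash
python3 - <<'E'
from h import *
T1=np.load('w1.npy');T2=np.load('w2.npy')
a=lambda p:np.array(p)/1.15
b=lambda p:(np.array(p)-[0,299])/1.15
for p,q in(((283,103),(402,402)),((480,108),(588,406)),((467,188),(580,488)),((281,183),(395,483)),((118,38),(250,333)),((213,46),(336,346)),((178,162),(287,462))):
    x,e=tri(ray('wrist',a(p),T1),ray('wrist',b(q),T2)); print(x.round(1),round(e,1),atz('wrist',a(p),34,T1)[:2].round(1))
E
```

```text
[ 513.8 -212.6   31.9] 0.4 [ 514.1 -212.7]
[ 513.6 -492.8  -26.8] 0.5 [ 509.1 -459.5]
[ 406.  -463.5   26.3] 1.1 [ 408.4 -459.1]
[ 413.9 -210.1   42.4] 0.8 [ 413.5 -209.8]
[580.7 -27.1  54. ] 2.2 [583.5 -17.5]
[ 577.7 -127.5   27.3] 0.7 [ 576.9 -129.1]
[437.8 -67.8  15.7] 0.7 [440.  -74.4]
```

```bash
python3 -m jog '[[0.02,-0.05,0,0,0,0,0.085],[0.02,-0.05,0,0,0,0,0.085],[0.02,-0.05,0,0,0,0,0.085],[0.02,-0.05,0,0,0,0,0.085],[0.02,-0.05,0,0,0,0,0.085]]' | tail -5; python3 -m jog '[[0.0,-0.05,0,0,0,0,0.085],[0,-0.05,0,0,0,0,0.085],[0.0,0,0,0,0,0,0.085],[0,0,0,0,0,0,0.085]]'
python3 - <<'E'
from h import *
s=sense(); im=eyes.capture('wrist'); cv2.imwrite('pics/w3.png',im[:,:,::-1]); np.save('w3.npy',T_wrist(s)); print(s['eef_pos'],s['joints'])
cv2.imwrite('pics/w3b.png',cv2.resize(im[:300,:,::-1],None,fx=1.56,fy=1.56,interpolation=cv2.INTER_CUBIC))
E
```

```text
eef_pos: [498.5, 153.4, 325.1]
ee_rot: [0.0, 1.0, 0.002, -0.0]
force: [1.2, -0.9, 0.7]
grip_width: 0.996
grip_force: 0.0
time_s: 2.65
eef_pos: [497.3, 252.4, 324.8]
ee_rot: [0.0, 1.0, 0.003, -0.001]
force: [-0.7, -0.7, 0.3]
grip_width: 0.995
grip_force: 0.0
[497.29420125 252.36293722 324.75838258] [ 2.59743139e-01  3.46368507e-01  1.23972674e+00 -5.05782722e-04
  1.55725166e+00  1.82448332e+00]
```

View pics/w3b.png

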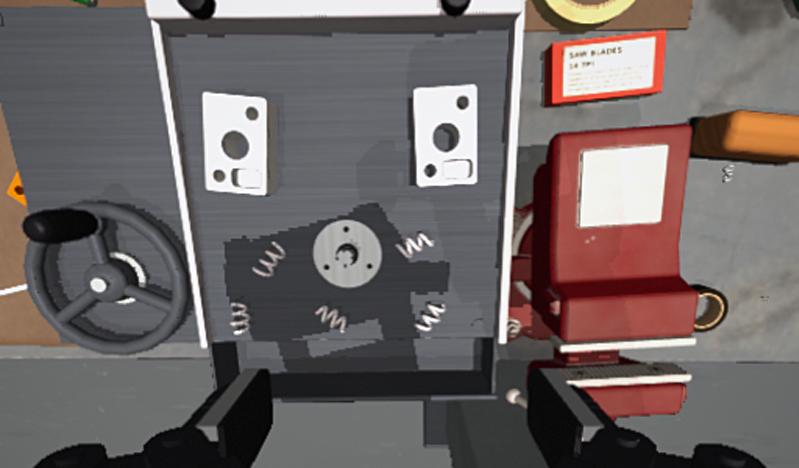

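```bash
python3 - <<'E'
from h import *
T=np.load('w3.npy'); g=lambda p,z:atz('wrist',np.array(p)/1.56,z,T)
for nm,cs in(('A',[(203,93),(268,97),(267,195),(205,190)]),('B',[(413,87),(477,85),(477,183),(416,186)])):
    q=np.array([g(c,158)[:2] for c in cs]); print(nm,q.mean(0).round(1),[ (np.linalg.norm(v).round(1),np.degrees(np.arctan2(v[1],v[0])).round(1)) for v in np.roll(q,-1,0)-q])
S=lambda p:ray('side',np.array(p)/5.3+[180,180]); Tp=lambda p:ray('top',np.array(p)/5.7+[135,160]); Wr=lambda p:ray('wrist',np.array(p)/1.56,T)
print('hub',g((97,284),158),tri(S((427,435)),Tp((222,541)),Wr((97,284))))
print('rim', [g(p,150).round(1) for p in ((26,275),(188,275),(107,200),(107,352))])
print('handletop',tri(S((331,362)),Wr((38,228))),g((38,228),197),'base',g((93,222),152))
print('cutter',g((347,253),145), 'GL',g((205,346),142),'GR',g((500,341),142))
for p in((415,244),(430,318),(331,318),(269,259),(239,318)): print(g(p,136).round(0))
E
```

```text
A [588.3 360.8] [(np.float64(40.7), np.float64(-92.5)), (np.float64(60.3), np.float64(174.8)), (np.float64(41.2), np.float64(86.0)), (np.float64(59.3), np.float64(-5.7))]
B [594.5 224.1] [(np.float64(40.3), np.float64(-88.2)), (np.float64(59.3), np.float64(-176.7)), (np.float64(40.8), np.float64(93.0)), (np.float64(60.1), np.float64(2.8))]
hub [494.89803945 467.13764117 158.        ] (array([492.9548227 , 464.1399286 , 157.33935295]), np.float64(3.9312874713930426))
rim [array([499.3, 521.5, 150. ]), array([500.1, 406.8, 150. ]), array([552.4, 455.2, 150. ]), array([440.2, 474.9, 150. ])]
handletop (array([536.99202567, 467.83447955, 196.03296865]), np.float64(0.7107710479498294)) [537.78868727 467.20013609 197.        ] base [537.53674195 466.0742785  152.        ]
cutter [516.18391272 291.98157719 145.        ] GL [442.10531076 404.69286594 142.        ] GR [447.43243563 175.03092052 142.        ]
[522. 242. 136.]
[464. 230. 136.]
[464. 307. 136.]
[510. 352. 136.]
[463. 379. 136.]
```

```bash
python3 -m jog '[[0.008,-0.043,0.01,0,0,0,0.085],[0.008,-0.043,0.01,0,0,0,0.085],[0.008,-0.043,0.01,0,0,0,0.085],[0.008,-0.043,0.01,0,0,0,0.085],[0.008,-0.042,0.01,0,0,0,0.085]]' | tail -5; python3 -m jog '[[0.0,0,0,0,0,0,0.085],[0,0,0,0,0,0,0.085],[0.0,0,0,0,0,0,0.085]]' 30
```

```text
eef_pos: [536.8, 466.7, 275.5]
ee_rot: [0.0, 1.0, 0.002, 0.0]
force: [0.1, -0.8, 1.0]
grip_width: 0.993
grip_force: 0.0
time_s: 3.5
eef_pos: [536.1, 465.4, 277.0]
ee_rot: [-0.0, 1.0, 0.002, 0.001]
force: [-0.4, -0.6, -0.3]
grip_width: 0.998
grip_force: 0.0
```

```bash
python3 -m jog '[[0.001,-0.001,0.03,0,0,0,0.085],[0,0,0.03,0,0,0,0.085],[0,0,0.03,0,0,0,0.085],[0,0,0.016,0,0,0,0.085],[0,0,0,0,0,0,0.085]]' 30| tail -5; python3 -m jog '[[0.0,0,0,0,0,0,0.05],[0,0,0,0,0,0,0.03],[0.0,0,0,0,0,0,0.01],[0.0,0,0,0,0,0,0.005],[0.0,0,0,0,0,0,0.005]]' 30;python3 -m jog '[[0.0,0,0,0,0,0,0.005],[0,0,0,0,0,0,0.005],[0.0,0,0,0,0,0,0.005]]' 30
```

```text
eef_pos: [535.9, 466.5, 168.9]
ee_rot: [0.001, 1.0, 0.002, -0.001]
force: [-0.4, 0.4, -0.1]
grip_width: 0.998
grip_force: 0.0
time_s: 4.5
eef_pos: [536.0, 468.7, 170.7]
ee_rot: [-0.0, 1.0, 0.003, 0.001]
force: [-0.5, 0.2, 1.4]
grip_width: 0.239
grip_force: 30.4
time_s: 4.8
eef_pos: [536.0, 468.7, 170.6]
ee_rot: [-0.0, 1.0, 0.003, 0.001]
force: [-0.5, -0.2, 5.1]
grip_width: 0.239
grip_force: 30.6
```

```bash
python3 -c "
import numpy as np
a=np.radians(5-24*np.arange(16));x=43*np.cos(a);y=43*np.sin(a)
for i in range(15):print([round((x[i+1]-x[i])/1e3,4),round(-(y[i+1]-y[i])/1e3,4)])"
```

```text
[np.float64(-0.0022), np.float64(0.0177)]
[np.float64(-0.0092), np.float64(0.0153)]
[np.float64(-0.0146), np.float64(0.0103)]
[np.float64(-0.0176), np.float64(0.0034)]
[np.float64(-0.0174), np.float64(-0.004)]
[np.float64(-0.0143), np.float64(-0.0108)]
[np.float64(-0.0087), np.float64(-0.0156)]
[np.float64(-0.0016), np.float64(-0.0178)]
[np.float64(0.0058), np.float64(-0.0169)]
[np.float64(0.0122), np.float64(-0.0131)]
[np.float64(0.0165), np.float64(-0.007)]
[np.float64(0.0179), np.float64(0.0003)]
[np.float64(0.0162), np.float64(0.0076)]
[np.float64(0.0117), np.float64(0.0135)]
[np.float64(0.0052), np.float64(0.0171)]
```

```bash
python3 -m jog '[[-0.0022,0.0177,0,0,0,0,0.005],[-0.0092,0.0153,0,0,0,0,0.005],[-0.0146,0.0103,0,0,0,0,0.005],[-0.0176,0.0034,0,0,0,0,0.005],[-0.0174,-0.004,0,0,0,0,0.005]]' 30
```

```text
time_s: 5.3
eef_pos: [475.5, 425.2, 170.7]
ee_rot: [-0.001, 1.0, 0.003, 0.001]
force: [6.9, 7.7, -1.0]
grip_width: 0.236
grip_force: 30.4
```

```bash
python3 -m jog '[[-0.0143,-0.0108,0,0,0,0,0.005],[-0.0087,-0.0156,0,0,0,0,0.005],[-0.0016,-0.0178,0,0,0,0,0.005],[0.0058,-0.0169,0,0,0,0,0.005],[0.0122,-0.0131,0,0,0,0,0.005]]' 30
python3 -m jog '[[0.0165,-0.007,0,0,0,0,0.005],[0.0179,0.0003,0,0,0,0,0.005],[0.0162,0.0076,0,0,0,0,0.005],[0.0117,0.0135,0,0,0,0,0.005],[0.0052,0.0171,0,0,0,0,0.005]]' 30
```

```text
time_s: 5.8
eef_pos: [467.6, 500.8, 170.4]
ee_rot: [0.001, 1.0, 0.004, 0.0]
force: [3.7, -10.6, 4.4]
grip_width: 0.239
grip_force: 31.3
time_s: 6.3
eef_pos: [536.0, 470.1, 170.6]
ee_rot: [-0.001, 1.0, 0.004, 0.0]
force: [-3.7, 2.8, 5.3]
grip_width: 0.236
grip_force: 31.1
```

```bash
python3 -m jog '[[-0.0022,0.0177,0,0,0,0,0.005],[-0.0092,0.0153,0,0,0,0,0.005],[-0.0146,0.0103,0,0,0,0,0.005],[-0.0176,0.0034,0,0,0,0,0.005],[-0.0174,-0.004,0,0,0,0,0.005]]' 30
python3 -m jog '[[-0.0143,-0.0108,0,0,0,0,0.005],[-0.0087,-0.0156,0,0,0,0,0.005],[-0.0016,-0.0178,0,0,0,0,0.005],[0.0058,-0.0169,0,0,0,0,0.005],[0.0122,-0.0131,0,0,0,0,0.005]]' 30
python3 -m jog '[[0.0165,-0.007,0,0,0,0,0.005],[0.0179,0.0003,0,0,0,0,0.005],[0.0162,0.0076,0,0,0,0,0.005],[0.0117,0.0135,0,0,0,0,0.005]]' 30
python3 - <<'E'
from h import *
im=eyes.capture('side'); cv2.imwrite('pics/s2.png',im[:,:,::-1])
a=cv2.imread('pics/side0.png')[270:330,180:300];b=im[270:330,180:300,::-1]
cv2.imwrite('pics/s2b.png',cv2.resize(np.vstack([a,b]),None,fx=5,fy=5,interpolation=cv2.INTER_CUBIC))
E
```

```text
time_s: 6.8
eef_pos: [475.2, 425.5, 170.7]
ee_rot: [-0.0, 1.0, 0.003, 0.001]
force: [6.7, 5.8, 1.4]
grip_width: 0.236
grip_force: 30.8
time_s: 7.3
eef_pos: [467.6, 500.9, 170.3]
ee_rot: [0.001, 1.0, 0.004, 0.0]
force: [3.9, -12.2, 5.6]
grip_width: 0.237
grip_force: 31.7
time_s: 7.7
eef_pos: [530.0, 487.7, 170.5]
ee_rot: [-0.001, 1.0, 0.004, -0.0]
force: [-7.2, 0.5, 7.3]
grip_width: 0.238
grip_force: 31.4
```

View pics/s2b.png

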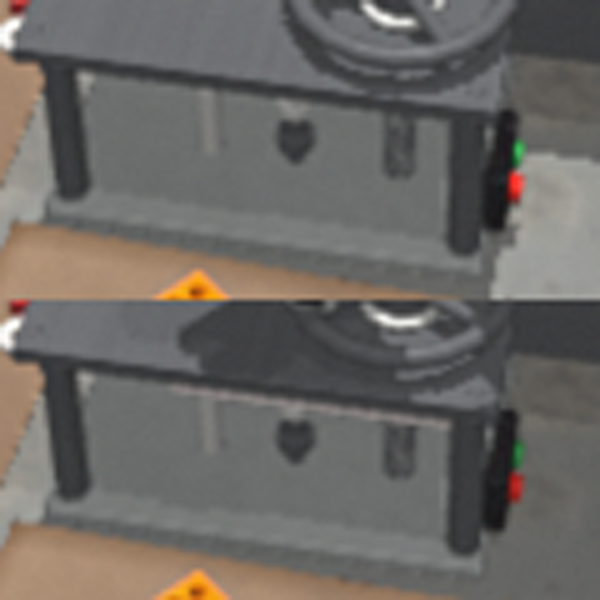

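```bash
cat > chk.py <<'E'
import sys,numpy as np
from rig import sense
s=sense(); x,y=s["eef_pos"][:2]-np.array([494,465]); r=np.hypot(x,y)
t=-(s["force"][0]*y/r-s["force"][1]*x/r); print(round(float(np.degrees(np.arctan2(y,x)))),'r%.1f'%r,'t%.1f'%t,'F%.0f'%np.linalg.norm(s["force"]),end=' | '); sys.exit(t>9)
E
J="python3 -m jog"; python3 chk.py; 
python3 -m jog '[[0.0026,0.0085,0,0,0,0,0.005]]' >/dev/null; python3 chk.py && python3 -m jog '[[0.0026,0.0086,0,0,0,0,0.005]]' >/dev/null; python3 chk.py && python3 -m jog '[[-0.0011,0.0088,0,0,0,0,0.005]]' >/dev/null; python3 chk.py && python3 -m jog '[[-0.0011,0.0089,0,0,0,0,0.005]]' >/dev/null;python3 chk.py
```

```text
28 r42.5 t-0.8 F13 | 20 r41.8 t2.8 F9 | 20 r41.8 t2.8 F9 | 20 r41.8 t2.8 F9 | 20 r41.8 t2.8 F9 | False
False
False
False
False
```

```bash
sed -i 's/sys.exit(t>9)/sys.exit(int(t>9))/' chk.py
(python3 -m jog '[[0.0026,0.0086,0,0,0,0,0.005]]' >/dev/null; python3 chk.py && python3 -m jog '[[-0.0011,0.0088,0,0,0,0,0.005]]' >/dev/null; python3 chk.py && python3 -m jog '[[-0.0011,0.0089,0,0,0,0,0.005]]' >/dev/null;python3 chk.py && python3 -m jog '[[-0.0046,0.0077,0,0,0,0,0.005]]' >/dev/null; python3 chk.py && python3 -m jog '[[-0.0046,0.0076,0,0,0,0,0.005]]' >/dev/null;python3 chk.py && python3 -m jog '[[-0.0073,0.0052,0,0,0,0,0.005]]' >/dev/null; python3 chk.py && python3 -m jog '[[-0.0073,0.0051,0,0,0,0,0.005]]' >/dev/null;python3 chk.py && python3 -m jog '[[-0.0088,0.0017,0,0,0,0,0.005]]' >/dev/null; python3 chk.py && python3 -m jog '[[-0.0088,0.0017,0,0,0,0,0.005]]' >/dev/null;python3 chk.py)
```

```text
7 r42.0 t3.4 F8 | -5 r41.6 t2.1 F9 | -18 r42.0 t2.7 F7 | -30 r41.7 t3.8 F10 | -42 r42.1 t2.8 F7 | -55 r42.0 t3.4 F11 | -67 r42.5 t2.6 F7 | -79 r42.4 t3.7 F12 | -91 r43.0 t2.6 F6 |
```

```bash
(python3 -m jog '[[-0.0087,-0.002,0,0,0,0,0.005]]' >/dev/null; python3 chk.py && python3 -m jog '[[-0.0087,-0.002,0,0,0,0,0.005]]' >/dev/null; python3 chk.py && python3 -m jog '[[-0.0072,-0.0054,0,0,0,0,0.005]]' >/dev/null;python3 chk.py && python3 -m jog '[[-0.0071,-0.0054,0,0,0,0,0.005]]' >/dev/null; python3 chk.py && python3 -m jog '[[-0.0044,-0.0078,0,0,0,0,0.005]]' >/dev/null;python3 chk.py && python3 -m jog '[[-0.0043,-0.0078,0,0,0,0,0.005]]' >/dev/null; python3 chk.py && python3 -m jog '[[-0.0008,-0.0089,0,0,0,0,0.005]]' >/dev/null;python3 chk.py && python3 -m jog '[[-0.0008,-0.0089,0,0,0,0,0.005]]' >/dev/null; python3 chk.py && python3 -m jog '[[0.0029,-0.0085,0,0,0,0,0.005]]' >/dev/null;python3 chk.py && python3 -m jog '[[0.0029,-0.0084,0,0,0,0,0.005]]' >/dev/null;python3 chk.py)
```

```text
-103 r42.9 t3.2 F14 | -116 r43.5 t1.8 F7 | -128 r43.4 t3.1 F16 | -140 r44.0 t2.1 F7 | -152 r43.9 t2.7 F13 | -164 r44.4 t2.3 F6 | -176 r44.2 t2.4 F10 | 172 r44.7 t2.6 F8 | 161 r44.3 t1.9 F9 | 155 r44.5 t50.0 F57 |
```

```bash
python3 -m jog '[[0,0,0,0,0,0,0.005]]'; python3 chk.py; python3 -m jog '[[-0.0058,0.0169,0,0,0,0,0.005],[0.0016,0.0178,0,0,0,0,0.005],[0.0087,0.0156,0,0,0,0,0.005],[0.0143,0.0108,0,0,0,0,0.005],[0,0,0,0,0,0,0.005]]'; python3 -m jog '[[0,0,0,0,0,0,0.005],[0,0,0,0,0,0,0.005],[0,0,0,0,0,0,0.005]]'; python3 chk.py
```

```text
time_s: 9.85
eef_pos: [453.5, 483.0, 170.2]
ee_rot: [0.007, 1.0, 0.004, -0.004]
force: [-17.0, -32.7, 22.3]
grip_width: 0.237
grip_force: 38.2
156 r44.3 t36.7 F43 | time_s: 10.35
eef_pos: [476.3, 425.5, 170.7]
ee_rot: [-0.0, 1.0, 0.003, 0.0]
force: [-0.1, -3.3, 10.5]
grip_width: 0.233
grip_force: 31.7
time_s: 10.65
eef_pos: [475.3, 426.0, 170.8]
ee_rot: [0.0, 1.0, 0.003, 0.0]
force: [-0.0, -5.7, 10.2]
grip_width: 0.235
grip_force: 31.6
-116 r43.3 t2.5 F12 |
```

```bash
python3 -m jog '[[0,0,0,0,0,0,0.04],[0,0,0,0,0,0,0.06],[0,0,0,0,0,0,0.06],[0,0,-0.03,0,0,0,0.06],[0,0,-0.04,0,0,0,0.055]]' 60 | tail -5; python3 -m jog '[[0.04,0.02,-0.02,0,0,0.07,0.055],[0.04,0.03,0,0,0,0,0.055],[0.033,0.015,0,0,0,0,0.055],[0,0,0,0,0,0,0.055],[0,0,0,0,0,0,0.055]]'
python3 - <<'E'
from h import *
s=sense(); im=eyes.capture('wrist'); cv2.imwrite('pics/w4.png',im[:,:,::-1]); np.save('w4.npy',T_wrist(s)); print(s['eef_pos'],s['ee_rot'])
cv2.imwrite('pics/w4b.png',cv2.resize(im[:,:,::-1],None,fx=1.56,fy=1.56,interpolation=cv2.INTER_CUBIC))
E
```

```text
eef_pos: [474.1, 425.3, 238.4]
ee_rot: [0.001, 1.0, 0.003, -0.002]
force: [0.4, 0.0, 1.4]
grip_width: 0.643
grip_force: 0.0
time_s: 11.65
eef_pos: [585.2, 356.1, 258.9]
ee_rot: [0.0, 0.999, -0.032, -0.001]
force: [0.6, 0.5, 0.1]
grip_width: 0.641
grip_force: 0.0
[585.22693368 356.08801689 258.94583652] [ 1.29030576e-04  9.99487240e-01 -3.20089693e-02 -8.16545224e-04]
```

View pics/w4b.png

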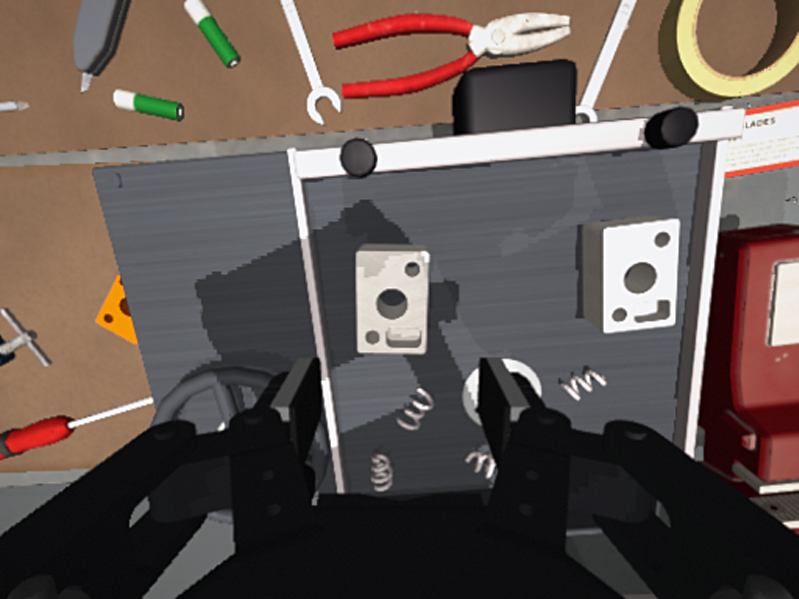

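```bash
python3 - <<'E'
from h import *
T=np.load('w4.npy')
for cs in([(357,250),(428,250),(427,354),(357,348)],[(603,224),(679,219),(678,325),(606,333)]):
    q=np.array([atz('wrist',np.array(c)/1.5625,158,T)[:2] for c in cs]); m=q.mean(0); print(m.round(1),(T[:2,:2].T@(m-T[:2,3])).round(1),[np.degrees(np.arctan2(v[1],v[0])).round(1) for v in np.roll(q,-1,0)-q])
print(atz('wrist',np.array((322,300))/1.5625,142,T))
print(tri(ray('wrist',np.array((392,303))/1.5625,T),ray('wrist',np.array((236,144))/1.56,np.load('w3.npy'))),tri(ray('wrist',np.array((640,277))/1.5625,T),ray('wrist',np.array((446,137))/1.56,np.load('w3.npy'))))
E
```

```text
[589.5 361.6] [ 3.9 -5.8] [np.float64(-93.7), np.float64(176.8), np.float64(81.1), np.float64(-5.2)]
[594.9 224.3] [ 18.1 130.9] [np.float64(-90.1), np.float64(-174.4), np.float64(93.3), np.float64(5.1)]
[589.13305406 404.11951805 142.        ]
(array([588.83173886, 361.59632492, 156.3513419 ]), np.float64(0.41266351069423485)) (array([594.47158469, 223.76480823, 155.78312242]), np.float64(0.009227085099147643))
```

```bash
python3 -m jog '[[0.004,-0.006,0.03,0,0,0,0.055],[0,0,0.04,0,0,0,0.055],[0,0,0.025,0,0,0,0.055],[0,0,0.015,0,0,0,0.055],[0,0,0,0,0,0,0.055]]' 60; python3 -m jog '[[0,0,0,0,0,0,0.03],[0,0,0,0,0,0,0.02],[0,0,0,0,0,0,0.02],[0,0,0,0,0,0,0.02]]' 60; python3 -m jog '[[0,0,-0.02,0,0,0,0.02],[0,0,-0.04,0,0,0,0.02],[0,0,-0.04,0,0,0,0.02],[0,0,-0.04,0,0,0,0.02],[0,0,0,0,0,0,0.02]]'
```

```text
time_s: 12.2
eef_pos: [587.5, 362.8, 147.7]
ee_rot: [0.001, 1.0, -0.031, -0.002]
force: [-0.1, 0.4, 0.3]
grip_width: 0.649
grip_force: 0.0
time_s: 12.6
eef_pos: [589.6, 362.6, 151.5]
ee_rot: [-0.001, 1.0, -0.031, 0.001]
force: [-2.0, 1.7, 7.5]
grip_width: 0.453
grip_force: 63.8
time_s: 13.1
eef_pos: [590.5, 362.3, 296.5]
ee_rot: [-0.002, 0.999, -0.032, 0.005]
force: [0.1, -0.5, -1.8]
grip_width: 0.452
grip_force: 62.9
```

```bash
python3 - <<'E'
from h import *
for p in((485,62),(478,100),(455,180),(462,200)):
    o,d=ray('side',np.array(p)/1.5625)
    print(p,[(o+d*((yy-o[1])/d[1])).round(0) for yy in(-450,-550)])
T=np.load('w1.npy'); print(atz('wrist',np.array((442,62))/1.15,0,T),atz('wrist',np.array((250,82))/1.15,0,T))
E
python3 -m jog '[[-0.02,0.05,0,0,0,-0.05,0.02],[-0.02,0.045,0,0,0,0,0.02],[-0.02,0.045,0,0,0,0,0.02],[-0.02,0.045,0,0,0,0,0.02],[-0.02,0.045,0,0,0,0,0.02]]'|tail -5
python3 -m jog '[[-0.01,0.045,0,0,0,0,0.02],[-0.01,0.045,0,0,0,0,0.02],[-0.01,0.045,0,0,0,0,0.02],[0,0.045,0,0,0,0,0.02],[0,0.045,0,0,0,0,0.02]]'|tail -5
python3 -m jog '[[0,0.045,0,0,0,0,0.02],[0,0.045,0,0,0,0,0.02],[0,0.045,0,0,0,0,0.02],[0,0.02,0,0,0,0,0.02],[0,0,0,0,0,0,0.02]]'|tail -5

```

```text
(485, 62) [array([ 469., -450.,  453.]), array([ 476., -550.,  428.])]
(478, 100) [array([ 480., -450.,  359.]), array([ 487., -550.,  328.])]
(455, 180) [array([ 528., -450.,  138.]), array([ 537., -550.,   94.])]
(462, 200) [array([ 506., -450.,   81.]), array([ 514., -550.,   34.])]
[ 568.0440062  -419.26437647    0.        ] [ 542.8294033  -167.54234561    0.        ]
eef_pos: [484.0, 136.3, 288.9]
ee_rot: [0.0, 1.0, -0.006, -0.001]
force: [1.2, -1.3, -1.9]
grip_width: 0.453
grip_force: 62.7
eef_pos: [451.8, -88.3, 289.4]
ee_rot: [-0.0, 1.0, -0.007, -0.0]
force: [1.8, -1.0, -2.5]
grip_width: 0.454
grip_force: 62.7
eef_pos: [449.9, -243.9, 288.5]
ee_rot: [-0.0, 1.0, -0.008, -0.001]
force: [-0.3, 1.3, -1.8]
grip_width: 0.451
grip_force: 62.8
```

```bash
python3 -m jog '[[0.006,0.011,0.02,0,0,0,0.02],[0.005,0.01,0.045,0,0,-0.02,0.02],[0,0,0.045,0,0,0,0.02],[0,0,0.045,0,0,0,0.02],[0,0,0.04,0,0,0,0.02]]'|tail -5; python3 -m jog '[[0,0,0.025,0,0,0,0.02],[0,0,0.02,0,0,0,0.02],[0,0,0.01,0,0,0,0.02],[0,0,0,0,0,0,0.02],[0,0,0,0,0,0,0.02]]'
```

```text
eef_pos: [460.7, -261.2, 92.5]
ee_rot: [-0.001, 1.0, 0.004, -0.001]
force: [0.1, -0.5, -1.3]
grip_width: 0.453
grip_force: 62.8
time_s: 15.6
eef_pos: [461.7, -262.8, 40.7]
ee_rot: [0.0, 1.0, 0.004, 0.0]
force: [0.7, -0.7, -2.6]
grip_width: 0.453
grip_force: 62.7
```

```bash
python3 -m jog '[[0,0,0.008,0,0,0,0.02],[0,0,0.005,0,0,0,0.02],[0,0,0,0,0,0,0.02]]'; python3 -m jog '[[0,0,0.002,0,0,0,0.02],[0,0,0,0,0,0,0.045],[0,0,0,0,0,0,0.055],[0,0,0,0,0,0,0.055]]';python3 -m jog '[[0,0,-0.03,0,0,0,0.055],[0,0,-0.045,0,0,0,0.055],[0,0,-0.045,0,0,0,0.055],[0,0,-0.045,0,0,0,0.055],[0,0,-0.045,0,0,0,0.055]]' | tail -5
python3 - <<'E'
from h import *
im=eyes.capture('wrist'); cv2.imwrite('pics/w5.png',im[:,:,::-1])
E
```

```text
time_s: 15.9
eef_pos: [461.1, -262.6, 26.4]
ee_rot: [-0.0, 1.0, 0.003, -0.0]
force: [0.9, 0.1, -2.5]
grip_width: 0.455
grip_force: 62.8
time_s: 16.3
eef_pos: [461.6, -263.0, 25.2]
ee_rot: [0.0, 1.0, 0.003, 0.0]
force: [0.5, -0.2, 0.3]
grip_width: 0.643
grip_force: 0.0
eef_pos: [461.1, -262.6, 237.2]
ee_rot: [0.0, 1.0, 0.003, 0.0]
force: [0.3, -0.6, 0.7]
grip_width: 0.645
grip_force: 0.0
```

```bash
python3 -m jog '[[0.01,-0.05,-0.03,0,0,0,0.055],[0.01,-0.05,-0.03,0,0,0,0.055],[0.01,-0.05,0,0,0,0,0.055],[0.01,-0.05,0,0,0,0,0.055],[0.01,-0.05,0,0,0,0,0.055]]'|tail -5
python3 -m jog '[[0.015,-0.05,0,0,0,0,0.055],[0.015,-0.05,0,0,0,0,0.055],[0.015,-0.05,0,0,0,0,0.055],[0.015,-0.05,0,0,0,0,0.055],[0.015,-0.03,0,0,0,-0.045,0.055]]'|tail -5
python3 -m jog '[[0,0,0.03,0,0,0,0.055],[0,0,0.03,0,0,0,0.055],[0,0,0,0,0,0,0.055],[0,0,0,0,0,0,0.055]]'
python3 - <<'E'
from h import *
s=sense(); im=eyes.capture('wrist'); cv2.imwrite('pics/w6.png',im[:,:,::-1]); np.save('w6.npy',T_wrist(s)); print(s['eef_pos'])
a=cv2.imread('pics/w5.png')
cv2.imwrite('pics/w56.png',cv2.resize(np.vstack([a[:250],im[:260,:,::-1]]),None,fx=1.17,fy=1.17,interpolation=cv2.INTER_CUBIC))
E
```

```text
eef_pos: [506.1, -29.0, 285.9]
ee_rot: [0.0, 1.0, 0.003, 0.0]
force: [1.4, -0.5, 0.0]
grip_width: 0.644
grip_force: 0.0
eef_pos: [576.9, 194.5, 285.6]
ee_rot: [-0.0, 1.0, 0.027, 0.0]
force: [0.9, -0.7, -0.1]
grip_width: 0.644
grip_force: 0.0
time_s: 18.25
eef_pos: [577.2, 191.1, 226.5]
ee_rot: [-0.0, 1.0, 0.026, 0.0]
force: [0.6, -0.6, 1.4]
grip_width: 0.643
grip_force: 0.0
[577.2367013  191.05514398 226.46914338]
```

View pics/w56.png

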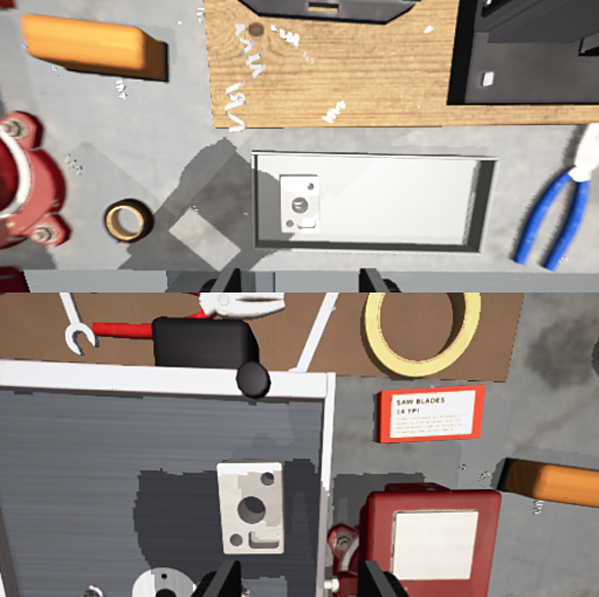

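```bash
python3 - <<'E'
from h import *
T=np.load('w6.npy'); q=np.array([atz('wrist',(np.array(c)-[0,292.5])/1.17,158,T)[:2] for c in [(219,463),(285,461),(283,554),(223,555)]]); m=q.mean(0); print(m.round(1),(T[:2,:2].T@(m-T[:2,3])).round(1),[(np.linalg.norm(v).round(1),np.degrees(np.arctan2(v[1],v[0])).round(1)) for v in np.roll(q,-1,0)-q])
E
```

```text
[594.5 223.5] [ 18.9 -31.5] [(np.float64(40.6), np.float64(-85.3)), (np.float64(61.1), np.float64(-179.0)), (np.float64(39.9), np.float64(93.9)), (np.float64(60.5), np.float64(1.7))]
```

```bash
python3 -m jog '[[0.018,-0.032,0,0,0,0,0.055],[0,0,0.02,0,0,0,0.055],[0,0,0.035,0,0,0,0.055],[0,0,0.022,0,0,0,0.055],[0,0,0,0,0,0,0.055]]' 60; python3 -m jog '[[0,0,0,0,0,0,0.03],[0,0,0,0,0,0,0.02],[0,0,0,0,0,0,0.02],[0,0,0,0,0,0,0.02]]' 60; python3 -m jog '[[0,0,-0.02,0,0,0,0.02],[0,0,-0.04,0,0,0,0.02],[0,0,-0.04,0,0,0,0.02],[0,0,-0.04,0,0,0,0.02],[0,0,0,0,0,0,0.02]]'
```

```text
time_s: 18.8
eef_pos: [592.8, 223.7, 147.4]
ee_rot: [0.0, 1.0, 0.026, -0.001]
force: [0.3, 0.9, 0.1]
grip_width: 0.645
grip_force: 0.0
time_s: 19.2
eef_pos: [594.4, 224.1, 151.4]
ee_rot: [-0.0, 1.0, 0.026, 0.002]
force: [-0.4, -0.8, 6.2]
grip_width: 0.456
grip_force: 63.3
time_s: 19.7
eef_pos: [594.6, 224.3, 295.8]
ee_rot: [-0.001, 1.0, 0.026, 0.006]
force: [0.4, 0.3, -1.6]
grip_width: 0.449
grip_force: 62.4
```

```bash
python3 -m jog '[[-0.02,0.045,0,0,0,0.05,0.02],[-0.02,0.048,0,0,0,0,0.02],[-0.02,0.048,0,0,0,0,0.02],[-0.02,0.048,0,0,0,0,0.02],[-0.02,0.048,0,0,0,0,0.02]]'|tail -5
python3 -m jog '[[-0.01,0.048,0,0,0,0,0.02],[-0.01,0.048,0,0,0,0,0.02],[-0.01,0.048,0,0,0,0,0.02],[0,0.048,0,0,0,0,0.02],[0,0.048,0,0,0,0,0.02]]'|tail -5
python3 -m jog '[[0,0.045,0.02,0,0,0,0.02],[0,0.03,0.02,0,0,0,0.02],[0,0.015,0.02,0,0,0,0.02],[0,0,0,0,0,0,0.02],[0,0,0,0,0,0,0.02]]'|tail -5

```

```text
eef_pos: [497.8, -8.2, 288.5]
ee_rot: [0.0, 1.0, 0.001, 0.0]
force: [1.7, -0.6, -2.6]
grip_width: 0.453
grip_force: 62.2
eef_pos: [468.8, -248.6, 288.8]
ee_rot: [0.0, 1.0, 0.001, 0.0]
force: [1.0, 0.0, -2.8]
grip_width: 0.452
grip_force: 62.2
eef_pos: [469.7, -336.4, 228.8]
ee_rot: [-0.0, 1.0, 0.001, -0.0]
force: [-0.2, 0.9, -1.8]
grip_width: 0.448
grip_force: 62.2
```

```bash
python3 -m jog '[[-0.008,0.012,0.02,0,0,0,0.02],[0,0,0.045,0,0,0,0.02],[0,0,0.045,0,0,0,0.02],[0,0,0.04,0,0,0,0.02],[0,0,0.025,0,0,0,0.02]]'|tail -5; python3 -m jog '[[0,0,0.013,0,0,0,0.02],[0,0,0.01,0,0,0,0.02],[0,0,0.004,0,0,0,0.02],[0,0,0,0,0,0,0.02],[0,0,0,0,0,0,0.02]]'
```

```text
eef_pos: [461.8, -347.3, 52.3]
ee_rot: [-0.001, 1.0, 0.002, -0.0]
force: [1.0, 0.5, -3.2]
grip_width: 0.452
grip_force: 62.1
time_s: 22.2
eef_pos: [462.2, -349.2, 27.8]
ee_rot: [0.001, 1.0, 0.001, 0.001]
force: [-0.0, -0.2, -1.4]
grip_width: 0.453
grip_force: 62.1
```

```bash
python3 -m jog '[[0,0,0.002,0,0,0,0.02],[0,0,0,0,0,0,0.045],[0,0,0,0,0,0,0.055],[0,0,0,0,0,0,0.055],[0,0,-0.03,0,0,0,0.055]]' | tail -5; python3 -m jog '[[0,0,-0.045,0,0,0,0.055],[0,0,-0.045,0,0,0,0.055],[0,0,-0.045,0,0,0,0.055],[0,0,-0.045,0,0,0,0.055],[0,-0.03,-0.03,0,0,0,0.055]]' | tail -5
python3 -m jog '[[0,-0.04,0,0,0,0,0.085],[0.03,-0.04,0,0,0,0,0.085],[0.03,-0.04,0,0,0,0,0.085],[0.03,-0.04,0,0,0,0,0.085],[0.03,0,0,0,0,0,0.085]]'
python3 -m jog '[[0,0,0,0,0,-0.145,0.085],[0,0,0,0,0,-0.145,0.085],[0,0,0,0,0,-0.145,0.085],[0,0,0,0,0,-0.145,0.085],[0,0,0,0,0,-0.145,0.085]]' | tail -5
python3 -m jog '[[0,0,0,0,0,-0.145,0.085],[0,0,0,0,0,-0.145,0.085],[0,0,0,0,0,-0.145,0.085],[0,0,0,0,0,-0.145,0.085],[0,0,0,0,0,-0.145,0.085]]' | tail -5
python3 -m jog '[[0,0,0,0,0,-0.12,0.085],[0,0,0,0,0,0,0.085],[0,0,0,0,0,0,0.085]]'
python3 - <<'E'
from h import *
s=sense(); im=eyes.capture('wrist'); cv2.imwrite('pics/w7.png',im[:,:,::-1]); np.save('w7.npy',T_wrist(s)); print(s['eef_pos'])
cv2.imwrite('pics/w7b.png',cv2.resize(im[:,:,::-1],None,fx=1.5625,fy=1.5625,interpolation=cv2.INTER_CUBIC))
E
```

```text
eef_pos: [460.5, -347.4, 52.1]
ee_rot: [-0.002, 1.0, 0.001, -0.002]
force: [0.1, -0.2, 0.3]
grip_width: 0.644
grip_force: 0.0
eef_pos: [461.6, -320.7, 267.8]
ee_rot: [0.002, 1.0, -0.0, 0.001]
force: [0.8, 0.0, -0.5]
grip_width: 0.644
grip_force: 0.0
time_s: 23.7
eef_pos: [582.7, -154.0, 265.7]
ee_rot: [-0.0, 1.0, 0.003, 0.001]
force: [-0.4, -0.3, 0.0]
grip_width: 0.996
grip_force: 0.0
eef_pos: [581.4, -158.5, 264.8]
ee_rot: [0.0, 0.934, 0.358, 0.0]
force: [0.0, 1.0, -0.4]
grip_width: 0.994
grip_force: 0.0
eef_pos: [581.4, -158.5, 264.8]
ee_rot: [0.0, 0.746, 0.666, 0.0]
force: [-1.3, 0.3, 0.3]
grip_width: 0.993
grip_force: 0.0
time_s: 25.0
eef_pos: [581.4, -158.5, 264.7]
ee_rot: [0.0, 0.708, 0.706, 0.0]
force: [-0.0, -0.4, -0.6]
grip_width: 0.994
grip_force: 0.0
[ 581.38674998 -158.53539515  264.69727647]
```

View pics/w7b.png

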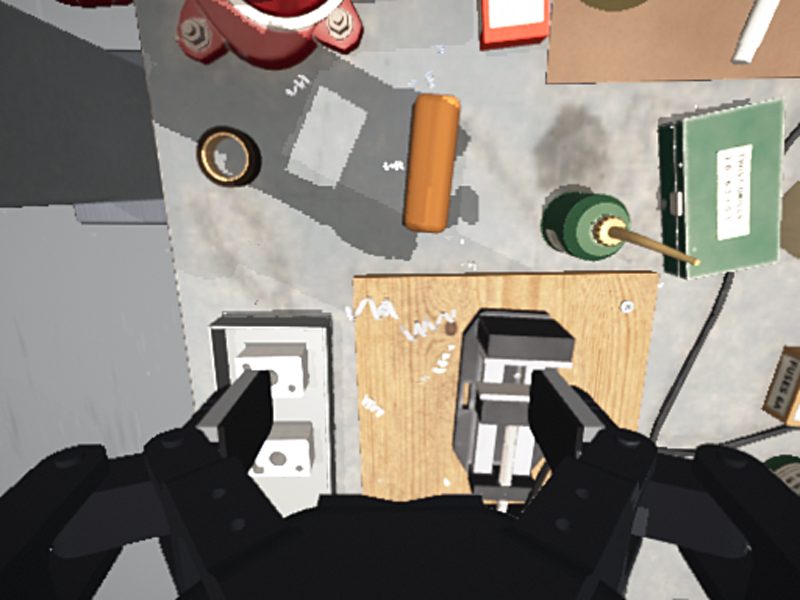

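```bash
python3 - <<'E'
from h import *
T=np.load('w7.npy')
for z in(55,60):
    q=np.array([atz('wrist',np.array(c)/1.5625,z,T)[:2] for c in [(416,94),(460,97),(447,232),(405,229)]]); m=q.mean(0); print(m.round(1),(T[:2,:2].T@(m-T[:2,3])).round(1),[(np.linalg.norm(v).round(1),np.degrees(np.arctan2(v[1],v[0])).round(1)) for v in np.roll(q,-1,0)-q])
print(atz('wrist',np.array((587,228))/1.5625,100,T))
# height check: top-centre from w5? use top cam
print(tri(ray('wrist',np.array((432,162))/1.5625,T),ray('top',np.array((468,267))/1.5625)))
E
```

```text
[606.6 -76.6] [82. 25.] [(np.float64(32.0), np.float64(-3.8)), (np.float64(97.1), np.float64(-94.0)), (np.float64(33.2), np.float64(175.8)), (np.float64(96.9), np.float64(85.3))]
[606.2 -76.8] [81.8 24.7] [(np.float64(31.5), np.float64(-3.8)), (np.float64(95.7), np.float64(-94.0)), (np.float64(32.7), np.float64(175.8)), (np.float64(95.5), np.float64(85.3))]
[ 709.57981245 -119.14408164  100.        ]
(array([604.40281815, -75.53024337,  55.64239164]), np.float64(2.8247097049437553))
```

```bash
python3 -m jog '[[0.042,0.012,0,0,0,0,0.06],[0.04,0.013,0,0,0,0,0.06],[0,0,0.03,0,0,0.07,0.06],[0,0,0.045,0,0,0,0.06],[0,0,0.045,0,0,0,0.06]]' 60|tail -5; python3 -m jog '[[0,0,0.025,0,0,0,0.06],[0,0,0.0,0,0,0,0.06],[0,0,0,0,0,0,0.06]]'
```

```text
eef_pos: [606.4, -76.1, 143.6]
ee_rot: [0.001, 0.732, 0.682, 0.0]
force: [0.0, -0.4, -1.4]
grip_width: 0.703
grip_force: 0.0
time_s: 25.85
eef_pos: [606.9, -76.7, 120.8]
ee_rot: [0.001, 0.731, 0.682, 0.0]
force: [0.4, -1.0, -0.1]
grip_width: 0.702
grip_force: 0.0
```

```bash
python3 -m jog '[[0,0,0.03,0,0,0,0.06],[0,0,0.03,0,0,0,0.06],[0,0,0.019,0,0,0,0.06],[0,0,0,0,0,0,0.06],[0,0,0,0,0,0,0.06]]' 60; python3 -m jog '[[0,0,0,0,0,0,0.03],[0,0,0,0,0,0,0.015],[0,0,0,0,0,0,0.015],[0,0,0,0,0,0,0.015]]' 60; python3 -m jog '[[0,0,-0.02,0,0,0,0.015],[0,0,-0.045,0,0,0,0.015],[0,0,-0.045,0,0,0,0.015],[0,0,-0.045,0,0,0,0.015],[0,0,-0.045,0,0,0,0.015]]'
```

```text
time_s: 26.35
eef_pos: [607.5, -76.9, 42.8]
ee_rot: [0.001, 0.731, 0.682, 0.001]
force: [0.5, 0.2, 1.2]
grip_width: 0.7
grip_force: 0.0
time_s: 26.75
eef_pos: [607.2, -76.8, 42.6]
ee_rot: [0.001, 0.731, 0.682, 0.001]
force: [-2.0, 0.2, 6.3]
grip_width: 0.386
grip_force: 61.0
time_s: 27.25
eef_pos: [605.9, -76.4, 243.1]
ee_rot: [0.0, 0.731, 0.682, 0.0]
force: [0.1, -0.7, -2.4]
grip_width: 0.389
grip_force: 60.1
```

```bash
python3 -m jog '[[0.05,0,0,0,0,-0.09,0.015],[0.05,0,0,0,0,0,0.015],[0.05,-0.01,0,0,0,0,0.015],[0.05,-0.01,0,0,0,0,0.015],[0.05,-0.01,0,0,0,0,0.015]]'|tail -5; python3 -m jog '[[0.03,-0.005,0,0,0,0,0.015],[0.03,0,0,0,0,0,0.015],[0,0,0,0,0,0,0.015],[0,0,0,0,0,0,0.015]]'
```

```text
eef_pos: [575.4, 171.7, 241.2]
ee_rot: [0.0, 0.7, 0.714, 0.0]
force: [1.4, -0.5, -1.8]
grip_width: 0.384
grip_force: 60.3
time_s: 28.15
eef_pos: [569.8, 229.8, 240.9]
ee_rot: [0.0, 0.699, 0.715, -0.0]
force: [-0.1, -0.8, -2.2]
grip_width: 0.39
grip_force: 60.3
```

```bash
python3 - <<'E'
from h import *
s=sense(); print(s['joints'].round(2)); im=eyes.capture('wrist'); cv2.imwrite('pics/w8.png',im[:,:,::-1]); np.save('w8.npy',T_wrist(s))
cv2.imwrite('pics/w8b.png',cv2.resize(im[:,:,::-1],None,fx=1.5625,fy=1.5625,interpolation=cv2.INTER_CUBIC))
E
```

```text
[ 0.19  0.51  1.21 -0.    1.42  0.17]
```

View pics/w8b.png

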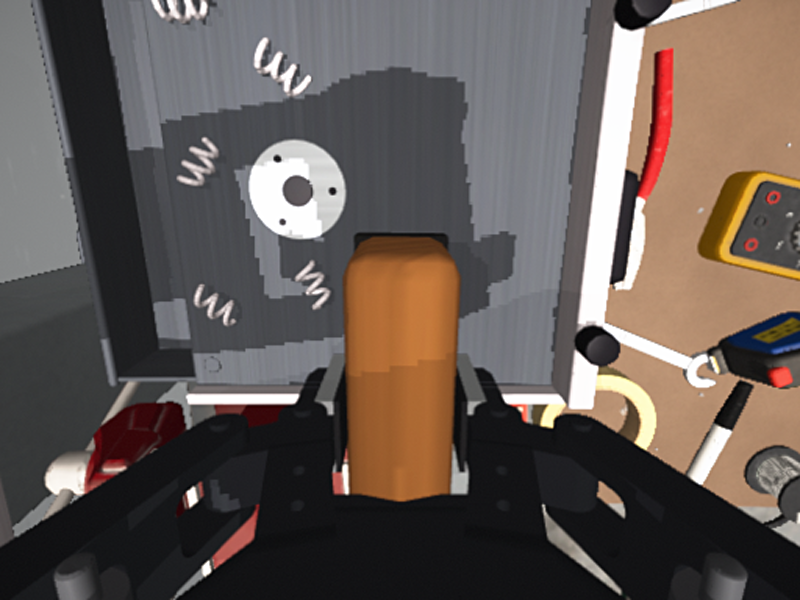

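```bash
python3 - <<'E'
from h import *
T=np.load('w8.npy'); g=lambda p,z:atz('wrist',np.array(p)/1.5625,z,T).round(0)
for p in((314,285),(215,305),(198,162),(282,68),(180,8)): print(g(p,134))
print('guard',g((300,386),130),g((300,405),142),'edge',g((130,150),130),g((192,380),130),g((105,20),130))
E
```

```text
[522. 242. 134.]
[464. 229. 134.]
[463. 307. 134.]
[509. 353. 134.]
[462. 377. 134.]
guard [510. 177. 130.] [513. 171. 142.] edge [426. 312. 130.] [444. 180. 130.] [424. 372. 130.]
```

```bash
python3 -m jog '[[0.006,0,0.03,0,0,0,0.015],[0,0,0.025,0,0,0,0.015],[0,0,0.008,0,0,0,0.015],[0,0,0,0,0,0,0.015],[0,0,0,0,0,0,0.015]]'
```

```text
time_s: 28.7
eef_pos: [570.5, 235.2, 179.1]
ee_rot: [0.001, 0.7, 0.714, 0.001]
force: [-0.8, -0.2, -1.2]
grip_width: 0.387
grip_force: 60.2
```

```bash
python3 -m jog '[[0,0,0.003,0,0,0,0.015],[0,0,0.002,0,0,0,0.015],[0,0,0,0,0,0,0.015]]'; python3 -m jog '[[0,-0.012,0,0,0,0,0.015],[0,-0.012,0,0,0,0,0.015],[0,-0.012,0,0,0,0,0.015],[0,0,0,0,0,0,0.015]]'
```

```text
time_s: 29.0
eef_pos: [569.8, 235.6, 172.7]
ee_rot: [0.0, 0.7, 0.715, 0.0]
force: [0.3, -0.9, -2.1]
grip_width: 0.384
grip_force: 60.2
time_s: 29.4
eef_pos: [533.0, 235.1, 173.0]
ee_rot: [-0.0, 0.699, 0.715, 0.0]
force: [0.3, -0.1, -1.9]
grip_width: 0.388
grip_force: 60.3
```

```bash
python3 -m jog '[[0,-0.01,0,0,0,0,0.015],[0,-0.01,0,0,0,0,0.015],[0,-0.01,0,0,0,0,0.015],[0,-0.01,0,0,0,0,0.015],[0,-0.01,0,0,0,0,0.015]]'; python3 -m jog '[[0,-0.01,0,0,0,0,0.015],[0,-0.01,0,0,0,0,0.015],[0,-0.01,0,0,0,0,0.015],[0,-0.01,0,0,0,0,0.015],[0,-0.01,0,0,0,0,0.015]]'; python3 -m jog '[[0,0,0,0,0,0,0.015],[0,0.02,-0.02,0,0,0,0.015],[0,0.03,-0.03,0,0,0,0.015],[0,0.05,0,0,0,0,0.015],[0.015,0.04,0,0,0,0,0.015]]'

```

```text
time_s: 29.9
eef_pos: [483.1, 233.8, 172.7]
ee_rot: [0.0, 0.7, 0.715, 0.0]
force: [-0.0, 0.1, -2.0]
grip_width: 0.389
grip_force: 60.3
time_s: 30.4
eef_pos: [433.0, 232.8, 172.7]
ee_rot: [0.0, 0.7, 0.715, 0.0]
force: [0.5, 0.0, -2.2]
grip_width: 0.391
grip_force: 60.3
time_s: 30.9
eef_pos: [576.2, 249.6, 223.6]
ee_rot: [0.001, 0.7, 0.714, 0.001]
force: [1.4, -0.5, -1.4]
grip_width: 0.39
grip_force: 60.7
```

```bash
python3 -m jog '[[0.05,-0.004,0,0,0,0,0.015],[0.046,-0.004,0,0,0,0,0.015],[0,0,0.025,0,0,0,0.015],[0,0,0.01,0,0,0,0.015],[0,0,0.0,0,0,0,0.015]]'; python3 -m jog '[[0,0,0,0,0,0,0.015]]'
```

```text
time_s: 31.4
eef_pos: [563.1, 345.5, 185.7]
ee_rot: [-0.001, 0.7, 0.714, -0.002]
force: [0.3, -0.2, -2.4]
grip_width: 0.391
grip_force: 60.7
time_s: 31.5
eef_pos: [564.1, 345.6, 188.4]
ee_rot: [0.0, 0.7, 0.714, 0.0]
force: [0.4, 0.1, -1.5]
grip_width: 0.391
grip_force: 60.7
```

```bash
python3 -m jog '[[0.001,0,0.01,0,0,0,0.015],[0,0,0.005,0,0,0,0.015],[0,0,0,0,0,0,0.015],[0,0,0,0,0,0,0.015]]'; python3 -m jog '[[0,-0.01,0,0,0,0,0.015],[0,-0.01,0,0,0,0,0.015],[0,-0.01,0,0,0,0,0.015],[0,-0.01,0,0,0,0,0.015],[0,-0.01,0,0,0,0,0.015]]'; python3 -m jog '[[0,-0.01,0,0,0,0,0.015],[0,-0.01,0,0,0,0,0.015],[0,-0.01,0,0,0,0,0.015],[0,-0.01,0,0,0,0,0.015],[0,-0.01,0,0,0,0,0.015]]';  python3 -m jog '[[0,-0.01,0,0,0,0,0.015],[0,-0.01,0,0,0,0,0.015],[0,-0.01,0,0,0,0,0.015],[0,0,0,0,0,0,0.015]]'; python3 -m jog '[[0,0,-0.03,0,0,0,0.015],[0,0.05,-0.03,0,0,0,0.015],[0,0.05,-0.02,0,0,0,0.015],[-0.05,0.04,0,0,0,0,0.015],[-0.05,0,0,0,0,0,0.015]]'
python3 - <<'E'
from h import *
s=sense(); im=eyes.capture('wrist'); cv2.imwrite('pics/w9.png',im[:,:,::-1]); np.save('w9.npy',T_wrist(s)); im2=eyes.capture('top')[150:290,130:290]; 
a=cv2.resize(im2[:,:,::-1],(480,420),interpolation=cv2.INTER_CUBIC); b=cv2.resize(im[:,:,::-1],(320,240)); b=cv2.copyMakeBorder(b,0,180,0,0,cv2.BORDER_CONSTANT)
cv2.imwrite('pics/w9b.png',np.hstack([a,b]))
E
```

```text
time_s: 31.9
eef_pos: [563.5, 347.2, 172.6]
ee_rot: [-0.0, 0.7, 0.714, -0.0]
force: [-0.4, -0.0, -1.6]
grip_width: 0.387
grip_force: 60.9
time_s: 32.4
eef_pos: [513.1, 346.2, 172.5]
ee_rot: [-0.0, 0.7, 0.714, -0.0]
force: [0.4, -0.4, -1.6]
grip_width: 0.385
grip_force: 60.9
time_s: 32.9
eef_pos: [462.7, 345.3, 172.7]
ee_rot: [0.0, 0.7, 0.715, 0.0]
force: [1.2, -0.3, -1.7]
grip_width: 0.39
grip_force: 60.9
time_s: 33.3
eef_pos: [432.3, 344.8, 172.8]
ee_rot: [-0.0, 0.699, 0.715, -0.0]
force: [-0.5, 0.2, -1.0]
grip_width: 0.389
grip_force: 61.0
time_s: 33.8
eef_pos: [558.8, 257.2, 245.6]
ee_rot: [0.0, 0.699, 0.715, 0.0]
force: [0.7, -0.1, -2.7]
grip_width: 0.384
grip_force: 61.3
```

View pics/w9b.png

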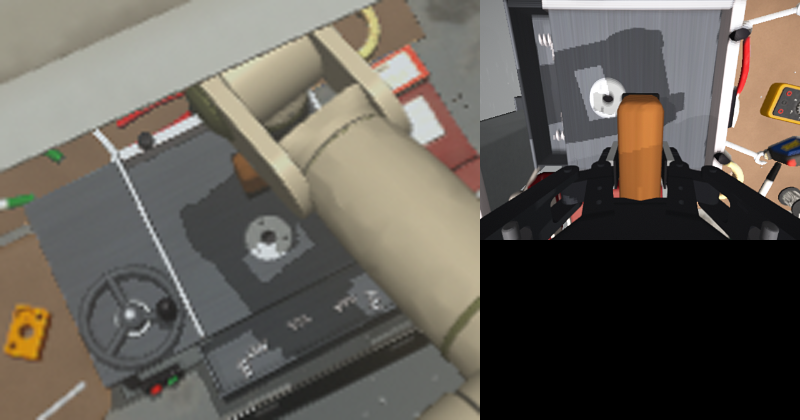

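```bash
python3 -m jog '[[-0.048,0,0,0,0,0,0.015],[-0.048,0,0,0,0,0,0.015],[-0.048,0.01,0,0,0,0,0.015],[-0.048,0.01,0,0,0,0,0.015],[-0.048,0.01,0,0,0,0,0.015]]'|tail -5; python3 -m jog '[[-0.048,0.005,0,0,0,0,0.015],[-0.046,0,0,0,0,0,0.015],[0,0,0.04,0,0,0,0.015],[0,0,0.045,0,0,0,0.015],[0,0,0,0,0,0,0.015]]'; python3 -m jog '[[0,0,0,0,0,0,0.015],[0,0,0,0,0,0,0.015]]'
```

```text
eef_pos: [591.2, 17.2, 247.2]
ee_rot: [0.0, 0.7, 0.715, 0.0]
force: [1.4, 0.6, -1.4]
grip_width: 0.389
grip_force: 61.3
time_s: 34.9
eef_pos: [595.4, -74.3, 156.4]
ee_rot: [-0.005, 0.7, 0.714, -0.002]
force: [-0.5, 0.5, -2.0]
grip_width: 0.383
grip_force: 61.0
time_s: 35.1
eef_pos: [599.2, -75.0, 164.8]
ee_rot: [0.002, 0.699, 0.715, 0.001]
force: [-0.2, -0.2, -1.3]
grip_width: 0.39
grip_force: 61.1
```

```bash
python3 -m jog '[[0,0,0.035,0,0,0,0.015],[0,0,0.035,0,0,0,0.015],[0,0,0.03,0,0,0,0.015],[0,0,0.013,0,0,0,0.015],[0,0,0,0,0,0,0.015]]'; python3 -m jog '[[0,0,0,0,0,0,0.015],[0,0,0.0,0,0,0,0.015]]'
```

```text
time_s: 35.6
eef_pos: [598.2, -74.9, 49.1]
ee_rot: [-0.0, 0.7, 0.715, -0.0]
force: [0.1, 0.0, -1.2]
grip_width: 0.389
grip_force: 61.3
time_s: 35.8
eef_pos: [599.1, -75.3, 51.1]
ee_rot: [0.002, 0.7, 0.715, 0.001]
force: [0.6, 0.2, -1.1]
grip_width: 0.386
grip_force: 61.3
```

Lower the last 8 mm, release, rise, and move clear for a final look.

```bash
python3 -m jog '[[0,0,0.005,0,0,0,0.015],[0,0,0.003,0,0,0,0.015],[0,0,0,0,0,0,0.015]]'; python3 -m jog '[[0,0,0,0,0,0,0.04],[0,0,0,0,0,0,0.06],[0,0,0,0,0,0,0.06],[0,0,-0.03,0,0,0,0.06],[0,0,-0.045,0,0,0,0.06]]'; python3 -m jog '[[0,0,-0.05,0,0,0,0.06],[0,0,-0.05,0,0,0,0.06],[0,-0.05,-0.03,0,0,0,0.06],[-0.02,-0.05,0,0,0,0,0.06],[-0.03,-0.05,0,0,0,0,0.06]]'; python3 -m jog '[[-0.03,0,0,0,0,0,0.06],[0,0,0,0,0,0,0.06],[0,0,0,0,0,0,0.06]]'
python3 - <<'E'
from h import *
s=sense(); T=T_wrist(s); im=eyes.capture('wrist'); np.save('w10.npy',T); t=eyes.capture('top')
cv2.imwrite('pics/w10.png',im[:,:,::-1]); cv2.imwrite('pics/t10.png',t[:,:,::-1])
a=cv2.resize(t[160:290,130:290,::-1],None,fx=3.4,fy=3.4,interpolation=cv2.INTER_CUBIC); sd=eyes.capture('side'); cv2.imwrite('pics/s10.png',sd[:,:,::-1])
b=cv2.resize(im[:,:,::-1],(256,192)); c=cv2.resize(sd[180:300,180:340,::-1],(256,192),interpolation=cv2.INTER_CUBIC)
b=np.vstack([b,c]); b=cv2.copyMakeBorder(b,0,a.shape[0]-b.shape[0],0,0,cv2.BORDER_CONSTANT)
cv2.imwrite('pics/f.png',np.hstack([a,b]))
E
```

```text
time_s: 36.1
eef_pos: [598.3, -75.1, 42.4]
ee_rot: [0.001, 0.7, 0.715, 0.0]
force: [-2.4, 1.1, 10.5]
grip_width: 0.386
grip_force: 62.8
time_s: 36.6
eef_pos: [596.6, -74.7, 114.5]
ee_rot: [-0.003, 0.7, 0.714, -0.001]
force: [1.0, -0.8, 0.8]
grip_width: 0.702
grip_force: 0.0
time_s: 37.1
eef_pos: [465.1, -121.7, 242.2]
ee_rot: [0.001, 0.699, 0.715, 0.0]
force: [0.7, -2.6, 0.6]
grip_width: 0.702
grip_force: 0.0
time_s: 37.4
eef_pos: [467.4, -152.3, 241.6]
ee_rot: [0.0, 0.7, 0.714, 0.0]
force: [0.3, 0.3, -0.3]
grip_width: 0.708
grip_force: 0.0
```

View pics/f.png

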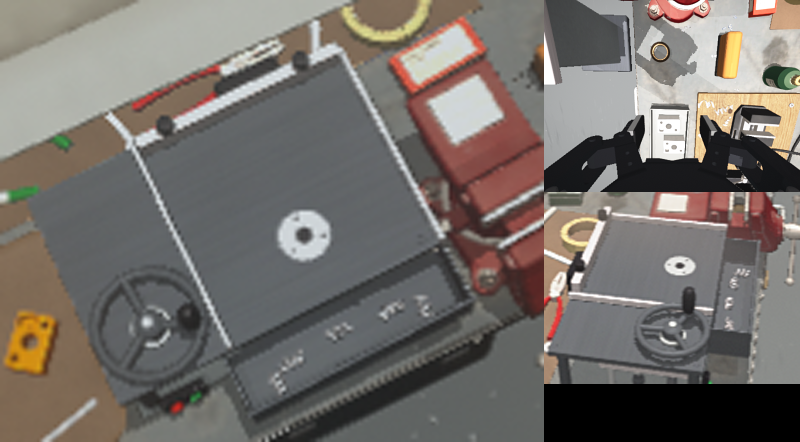

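```bash
python3 -c "
from rig import finish_job
print(finish_job())"
```

```text
the job is handed in; nothing more can be done
None
```

I handed the job in at about 37 s; no verdict came back. The lift hit its stop and was backed off about 88°. In the last pictures both blocks lie flat in the tray, all five chips are in the trough, the scraper stands on the bench, and I saw no sign that a bystander had moved.

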